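# Third hand for screwing a heat guard to its sprung fence

## Robot

A 6-joint arm with a two-finger parallel gripper is mounted at the origin on the work surface; the furniture and walls round the work are solid. World frame = base frame: x ahead of the robot, y to its left, z up, the work surface at z = 0. Lengths are in m, angles in rad, forces in N, time in s.
With the tool pointing down it reaches from about 0.35 to 0.775 m from the base axis. Payload 7.3 kg.
Tool frame: the origin (TCP) lies between the finger pads, 19 mm behind the fingertips; this is the grasp point; z points along the fingers, y is the line along which they close (so a half turn about z gives the same grasp; the last joint's range is limited). The gripper opens to 92 mm and grips with 3 to 60 N. Pads are 19 mm wide; open, the fingers measure 130 mm over their backs; the gripper's body (75 mm by 190 mm) begins 47 mm behind the grasp point.
Start: joints at [1.136, 0.342, 1.524, -0, 1.275, -0.146], TCP at [0.15, 0.503, 0.246] pointing down, gripper open.
Joint ranges: [-2.53, 2.53], [-0.77, 2.02], [0.04, 2.7], [-1, 4.14], [0.28, 2.66], [-3.11, 3.11]. Speed limits (rad/s): [2.57, 2.57, 3.14, 3.14, 3.14, 3.14].

## Interface

Orientations are given as [roll, pitch, yaw] about the fixed x, y, z axes, in that order (R = Rz(yaw) Ry(pitch) Rx(roll)).
In Python, from cell import robot gives the robot as it stands.
- The arm moves only by the tool apply_moves, never from a script. Its argument "motion" is text: rows parted by semicolons, each of 7 numbers parted by spaces: the opening in per cent of the stroke, from 0 (shut) to 100 (fully open), then the shift along the tool's x, y, z in cm, then the turn, a rotation vector about the tool's x, y, z in rad. A call has 1 to 20 rows; each row shifts and turns the commanded pose from where the row before left it, along the tool's axes as they then stand; what a row does not reach is not made up. A row lasts 1/8 s, in which the tool goes at most 62.5 mm and 10.7 degrees, less where a joint would pass 70% of its speed; a pose out of reach is approached as far as the arm can. A call with a gripper value outside its range is refused whole. The fingers move at their own pace and stop on an object; "force" is the grip in N (left out, the last holds). Time passes only in rows, so rows that do not move let the fingers close. It gives the time, the measured TCP pose, the force, the opening and the grip force at its end, in the units of the state.
- robot.observe(): the state, without advancing time (a new reading comes with each control period).
- robot.read_camera(name): name is "scene" or "top"; returns a dict with "img" (384x512x3 uint8, red, green, blue), "fovy" (degrees; the focal length in pixels is half the picture's height over the tangent of half this angle, whatever the lens; pixels are square), "cx", "cy" (the principal point, pixels), "k1" (the pictures are not rectified: a ray, as slopes to the right and down, at radius r is drawn at 1 + k1 r^2 times it, then the intrinsics apply), "R" (3x3) and "t" (3): a world point X has camera coordinates R X + t. Camera axes: x right, y down, z forward; pixel columns grow to the right and rows downward; lengths in m; the calibration is good to about 2 mm. A picture is of the moment at which its call begins. There is no depth.
- robot.hand_in(): hands the job in; it is judged then, once.
Trained networks look in a picture, given as the dict that the camera call returned (one of the last four; its "shot" number tells which), for a name from the list of things; names that differ only in an ending like _2 or _b are one class to them, and where a whole thing is asked for, a point or a joint stands for the part that bears it (a point fixed in the world has none). Each returns a list of dicts, best first, with "score" (0 to 1); they miss things now and then, are a little off and sometimes report something else, mostly with a low value. They report only what shows in the picture. A call takes as long as a camera call.
- robot.search_frame(target, picture): "centre" ([x, y, z] in m, in world coordinates, good to about 4 mm: the middle of the surface that is visible of it).
- robot.trace(target, picture): "pixels" (384x512 bool, what is visible of it).
The state is a dict: "time": time; "qpos": joint angles; "qvel": joint speeds; "joint_efforts": joint torques, N m; "tool_pos": TCP position; "tool_rot": TCP orientation; "contact_force": force on the tool from outside, world axes, zero at the start; "torque": the same for the moment, N m; "opening": finger opening in m; "grip_force": force on a finger pad.
Only numpy, scipy, OpenCV 4.12 (cv2) and the standard library are available. Lean on these libraries where they do the work, as an engineer would, in place of code of your own. Each camera call takes 0.05 s, during which the arm holds its last target. There are 200 camera calls.

## Task

Lift the taller of the two aluminium plates (the iron's heat guard) out of the rack, stand it centred on the ledge of the sprung jig so that it leans flush against the sloping fence from foot to top, and let go of it. Then push on about the middle of its face with the fingers until the fence's pointers stand between the two marks, never past them to the end of the travel, and keep it pressed there with a steady force for me to screw it on: the program finishes while still holding the guard pressed. Leave the short plate in the rack.

Things in the scene. Friction and masses are not known exactly. Their poses are not given: they have to be found in the camera images.
- guard: the heat guard: the taller plate, bare aluminium, 150 mm tall, 110 mm wide, 10 mm thick, about 0.2 kg, both faces alike, small dark screw holes at its corners. It stands upright in one of the rack's two slots. Origin: middle of its underside; z up the plate, y along its width, x through its thickness.
- short_plate: the other plate, same aluminium, width and thickness, only 100 mm tall; stays in the other slot. Origin and axes as for the guard.
- rack: fixed light-wood rack, 94 mm deep (x), 128 mm wide (y), 39 mm high, with two slots 13 mm wide and 31 mm deep, one 29 mm in front of its middle (towards -x) and one 29 mm behind it; slot floors 8 mm above the table. Origin: middle of its underside. The plates stick straight up out of it. Either plate may be in either slot.
- jig: fixed plywood base 146 x 160 x 12 mm carrying the sprung aluminium fence (an L of ledge and sloping back, open towards -x, the robot side); two spring tubes and a post at the rear, lower than the fence. On each side of the base stand two dark marks; the fence has a thin pointer on each side. Origin: table height, mid-width. Its x (level) is the way the fence gives when pressed.
- seat (a point): where the middle of the guard's underside is when properly seated; 33 mm above the table; moves with the fence. Axes of the leaning fence: z up the slope, leaning back 15 degrees (0.262 rad) from vertical towards the jig's +x; x into the back; y along the ledge. Ledge: plane z = 0, 120 mm wide, from x = -29 to +5 mm, no lip, front edge higher. Back's face: plane x = +5 mm.
- fence_top (a point): middle of the top edge of the back's face, 105 mm up the slope from the ledge (the back is 120 mm wide and 6 mm thick); 45 mm of the seated guard stand free above it.
- fence (a joint): how far the fence has been pushed back, in m: 0 at rest, end stop at 0.045. A spring of 400 N/m, nearly without friction, resists (0.022 m takes about 9 N). The pointers meet the two marks at 0.014 and 0.030.

How it is judged:
By the outcome, as a careful person would: the job done as asked, in the order asked, and still so for the second after the job is handed in, while the arm keeps its last pose, push and grip.
It also fails if it takes over 69 s, if anything falls off the work surface, if the arm or the gripper's body presses on something with over 40 N, if the wrist force passes 120 N, or if a joint passes its speed limit or range.

## Working session

There is one attempt and no reset: what is moved stays moved. The work goes in short steps, Python scripts to look and compute and a tool call to move; the robot and the scene stay as the last step left them, time stands still between calls to the robot, and variables do not carry over. Pictures are saved under pics/ and viewed, at most 10 in all, crops included, and the job is handed in when it is done.

Besides the shell and the picture viewer there is one more tool, called as name(argument=value, ...), one argument or row to a line, values as JSON. apply_moves: Moves the arm, as the interface text tells. Its arguments: {"type":"object","properties":{"motion":{"type":"string"},"force":{"type":"number"}},"required":["motion"]}

```bash
mkdir -p pics; ls
cat > h.py <<'E'
import numpy as np, cv2
from cell import robot
def K(p):
    f=p["img"].shape[0]/2/np.tan(np.radians(p["fovy"])/2); return f
def proj(p,X):
    c=np.atleast_2d(X)@np.array(p["R"]).T+np.array(p["t"]); s=c[:,:2]/c[:,2:]
    r2=(s**2).sum(1,keepdims=True); s=s*(1+p["k1"]*r2)
    return s*K(p)+[p["cx"],p["cy"]]
def ray(p,uv):
    d=(np.atleast_2d(uv)-[p["cx"],p["cy"]])/K(p); s=d.copy()
    for _ in range(20): s=d/(1+p["k1"]*(s**2).sum(1,keepdims=True))
    R=np.array(p["R"]); o=-R.T@np.array(p["t"])
    return o, np.c_[s,np.ones(len(s))]@R
def atz(p,uv,z):
    o,d=ray(p,uv); return o+d*((z-o[2])/d[:,2])[:,None]
def save(p,n): cv2.imwrite("pics/"+n,p["img"][:,:,::-1])
E
python3 - <<'E'
from h import *
a=robot.read_camera("scene"); b=robot.read_camera("top")
cv2.imwrite("pics/a.png",cv2.resize(a["img"][:,:,::-1],(800,600),interpolation=cv2.INTER_CUBIC))
cv2.imwrite("pics/b.png",cv2.resize(b["img"][:,:,::-1],(800,600),interpolation=cv2.INTER_CUBIC))
np.set_printoptions(precision=4,suppress=True)
for p in (a,b):
    print(p["fovy"],p["cx"],p["cy"],p["k1"], -np.array(p["R"]).T@p["t"], np.array(p["R"])[2])
    for n in ["guard","short_plate","rack","jig","seat","fence_top","fence"]:
        try:
            r=robot.search_frame(n,p); print(n,[(np.round(q["centre"],3),round(q["score"],2)) for q in r[:3]])
        except Exception as e: print(n,e)
print(robot.observe())
E
```

```text
pics
48.113276502527825 251.74840451041163 187.16600128989077 0.0024272450891682307 [0.7112 0.5477 0.6694] [-0.3078 -0.6723 -0.6733]
guard [(array([ 0.411, -0.171,  0.112]), 0.59)]
short_plate [(array([ 0.468, -0.176,  0.083]), 0.83)]
rack [(array([ 0.436, -0.158,  0.023]), 0.89)]
jig [(array([0.457, 0.126, 0.024]), 0.94)]
seat [(array([0.43 , 0.122, 0.037]), 0.87), (array([ 0.467, -0.178,  0.082]), 0.58)]
fence_top [(array([0.436, 0.118, 0.04 ]), 0.65)]
fence [(array([0.432, 0.119, 0.039]), 0.9)]
46.153151252392746 251.77712058594204 190.22818927486702 -0.1330754035492483 [ 0.3181 -0.0107  0.9573] [ 0.1548 -0.0215 -0.9877]
guard [(array([ 0.398, -0.183,  0.141]), 0.6)]
short_plate [(array([ 0.458, -0.19 ,  0.097]), 0.86), (array([0.429, 0.1  , 0.048]), 0.41)]
rack [(array([ 0.44 , -0.184,  0.014]), 0.92)]
jig [(array([0.443, 0.094, 0.038]), 0.82)]
seat [(array([0.428, 0.097, 0.051]), 0.7)]
fence_top [(array([0.427, 0.104, 0.051]), 0.64)]
fence [(array([0.421, 0.099, 0.055]), 0.61)]
{'time': 0.8, 'qpos': array([ 1.136 ,  0.342 ,  1.5241,  0.    ,  1.2754, -0.146 ]), 'qvel': array([-0.0012, -0.0037,  0.001 ,  0.0001, -0.0002, -0.0003]), 'joint_efforts': array([ -0.0001, -43.1102, -24.447 ,   0.0718,   0.0482,  -0.    ]), 'tool_pos': array([0.1495, 0.5033, 0.2455]), 'tool_rot': array([ 3.1415, -0.    ,  2.8528]), 'contact_force': array([0.2734, 0.416 , 0.575 ]), 'torque': array([ 0.043 , -0.0516, -0.0527]), 'grip_force': 0.0, 'opening': 0.09202959381371591}
```

View pics/a.png

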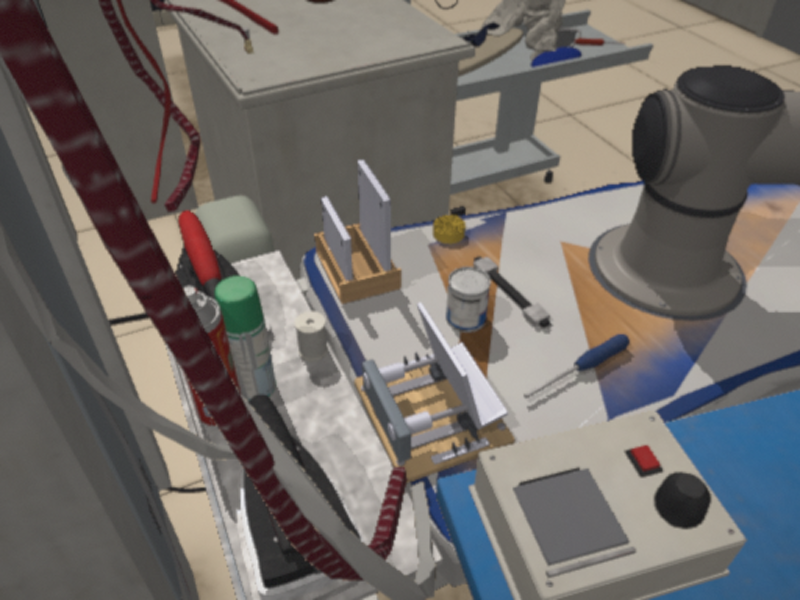

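View pics/b.png

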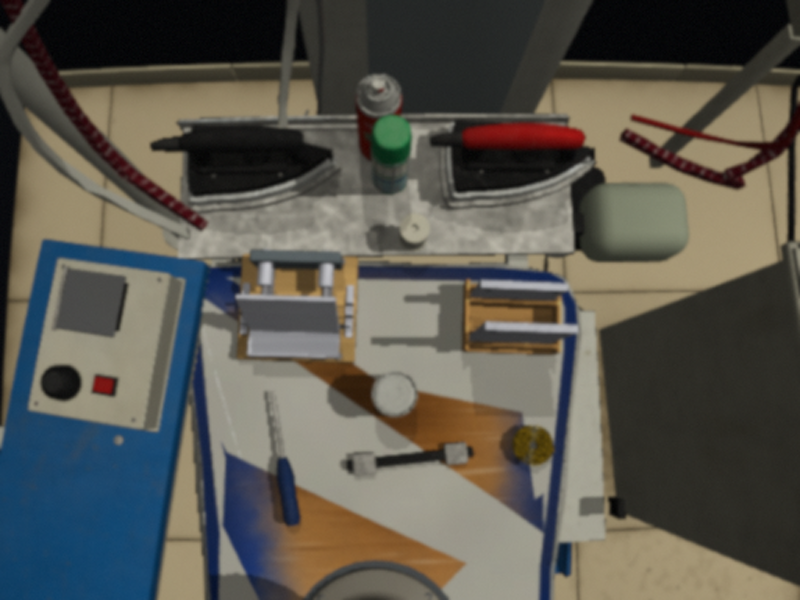

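Scene view: the tall guard is in the robot-side slot at about (375,215) and the short plate is behind it. The jig is at (430,400), opening towards the robot. The top view agrees: guard (530,328), jig (295,305). Next I'll fit box models to the traced masks.

```bash
cat > fit.py <<'E'
from h import *
from scipy.optimize import minimize
def box(x,y,z):
    return np.array([[i,j,k] for i in x for j in y for k in z],float)
GUARD=[box((-.005,.005),(-.055,.055),(0,.15))]
SHORT=[box((-.005,.005),(-.055,.055),(0,.10))]
RACK=[box((-.047,.047),(-.064,.064),(0,.039))]
FENCE=[box((.005,.011),(-.06,.06),(-.004,.105)),box((-.029,.005),(-.06,.06),(-.004,0))]
def place(P,x,y,yaw,z,lean=0):
    c,s=np.cos(yaw),np.sin(yaw); cl,sl=np.cos(lean),np.sin(lean)
    R=np.array([[c,-s,0],[s,c,0],[0,0,1]])@np.array([[cl,0,sl],[0,1,0],[-sl,0,cl]])
    return P@R.T+[x,y,z]
S=8
def render(p,polys,shape=(384,512)):
    m=np.zeros(shape,np.uint8)
    for P in polys:
        h=cv2.convexHull(proj(p,P).astype(np.float32))
        cv2.fillConvexPoly(m,np.round(h*256).astype(np.int32),255,cv2.LINE_AA,8)
    return m/255.
def fit(pics,masks,model,x0,z,lean=0,ignore=None):
    def cost(v):
        c=0
        for i,(p,m) in enumerate(zip(pics,masks)):
            r=render(p,[place(P,v[0],v[1],v[2],z,lean) for P in model])
            w=1 if ignore is None else 1-ignore[i]
            c+=np.sum(w*np.abs(r-m))/m.sum()
        return c
    best=None
    for dy in (-.1,0,.1):
        v=np.array(x0)+[0,0,dy]
        r=minimize(cost,v,method="Nelder-Mead",options=dict(initial_simplex=v+np.array([[0,0,0],[.02,0,0],[0,.02,0],[0,0,.1]]),xatol=1e-4,fatol=1e-4))
        if best is None or r.fun<best.fun: best=r
    return best
E
python3 - <<'E'
from fit import *
np.set_printoptions(precision=4,suppress=True)
P=[robot.read_camera(n) for n in ("scene","top")]
M={n:[(robot.trace(n,p) or [{"pixels":np.zeros((384,512))}])[0]["pixels"].astype(float) for p in P] for n in ("guard","short_plate","rack","fence","jig")}
for n in M: print(n,[int(m.sum()) for m in M[n]])
for n,mod,x0,z,l in (("guard",GUARD,(.405,-.18,0),.008,0),("short_plate",SHORT,(.463,-.18,0),.008,0),("fence",FENCE,(.42,.11,0),.033,.262)):
    for idx in ([0,1],[0],[1]):
        ps=[P[i] for i in idx]; ms=[M[n][i] for i in idx]
        ig=[M["short_plate"][i] for i in idx] if n=="guard" else [M["guard"][i] for i in idx] if n=="short_plate" else None
        if min(m.sum() for m in ms)<1: continue
        r=fit(ps,ms,mod,x0,z,l,ig); print(n,idx,r.x,r.fun)
        if len(idx)==2: M[n+"_fit"]=r.x
out=[]
for i,p in enumerate(P):
    im=p["img"][:,:,::-1].copy()
    for n,c in (("guard",(0,0,255)),("fence",(0,255,0)),("jig",(255,0,0))):
        im[M[n][i]>0]=(im[M[n][i]>0]*.6+.4*np.array(c)).astype(np.uint8)
    x0,y0,w,h=[(190,95,145,210),(140,150,240,90)][i]
    k=[2.7,2.7][i]
    out.append(cv2.resize(im[y0:y0+h,x0:x0+w],None,fx=k,fy=k))
H=max(o.shape[0] for o in out)
W=sum(o.shape[1] for o in out); print(W,H)
can=np.zeros((H,W,3),np.uint8);x=0
for o in out: can[:o.shape[0],x:x+o.shape[1]]=o;x+=o.shape[1]
can=cv2.resize(can,None,fx=min(1,800/W),fy=min(1,800/W));cv2.imwrite("pics/c.png",can)
E
```

```text
guard [997, 799]
short_plate [566, 669]
rack [1374, 1465]
fence [1808, 2382]
jig [5846, 5243]
guard [0, 1] [ 0.4069 -0.1866 -0.0889] 0.47967654220360656
guard [0] [ 0.3977 -0.2092 -0.0904] 0.24289338604047436
guard [1] [ 0.4061 -0.1862 -0.0299] 0.16716974649684654
short_plate [0, 1] [ 0.4645 -0.1936 -0.088 ] 0.6660336090364248
short_plate [0] [ 0.457  -0.2165 -0.0887] 0.35301046213538423
short_plate [1] [ 0.4639 -0.1917 -0.0003] 0.2557577889152671
fence [0, 1] [ 0.4157  0.1016 -0.0625] 0.3821117258640451
fence [0] [ 0.4161  0.1008 -0.0764] 0.27363569321533926
fence [1] [ 0.4146  0.1011 -0.0487] 0.09773958281885382
1040 567
```

View pics/c.png

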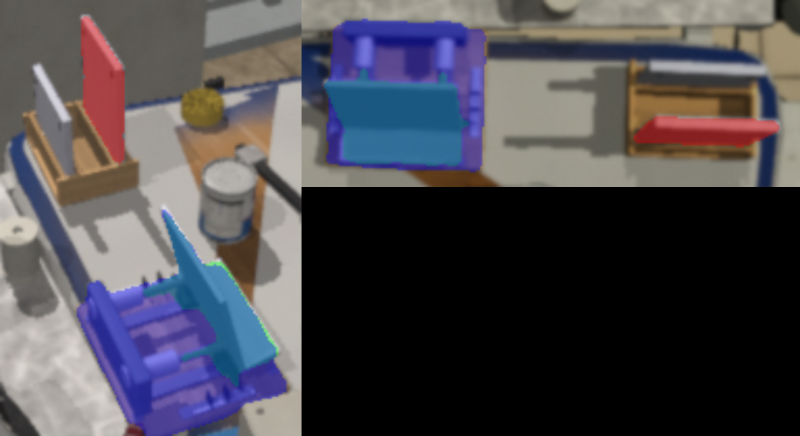

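The masks sit well on the parts. The guard's foot is hidden by the rack, and the fence mask includes its rear rods, so I'll refit with those excluded.

```bash
cat > m2.py <<'E'
from fit import *
np.set_printoptions(precision=4,suppress=True)
P=[robot.read_camera(n) for n in ("scene","top")]
M={n:[robot.trace(n,p)[0]["pixels"].astype(float) for p in P] for n in ("guard","short_plate","rack","fence")}
ARM=box((.012,.1),(-.06,.06),(-.035,.06))
g=[box((-.005,.005),(-.055,.055),(.031,.15))]; s=[box((-.005,.005),(-.055,.055),(.031,.1))]
def go(n,mod,x0,z,l,ig=None,arm=False):
    for idx in ([0,1],[0],[1]):
        ps=[P[i] for i in idx]; ms=[M[n][i] for i in idx]
        igs=None if ig is None else [np.clip(sum(M[k][i] for k in ig),0,1) for i in idx]
        if arm and idx!=[1]:
            v=(.415,.101,-.05)
            a=[render(p,[place(ARM,*v,z,0)]) for p in ps]
            bk=[render(p,[place(Q,*v,z,l) for Q in FENCE]) for p in ps]
            igs=[cv2.dilate(x*(cv2.dilate(b,np.ones((7,7)))<.5),np.ones((2,2))) for x,b in zip(a,bk)]
        r=fit(ps,ms,mod,x0,z,l,igs); print(n,idx,r.x,round(r.fun,3))
go("guard",g,(.405,-.18,0),.008,0,["short_plate"])
go("short_plate",s,(.46,-.18,0),.008,0,["guard"])
go("rack",RACK,(.435,-.18,0),0,0,["guard","short_plate"])
go("fence",FENCE,(.415,.1,0),.033,.262,None,True)
E
python3 m2.py
```

```text
Traceback (most recent call last):
  File "m2.py", line 4, in <module>
    M={n:[robot.trace(n,p)[0]["pixels"].astype(float) for p in P] for n in ("guard","short_plate","rack","fence")}
          ~~~~~~~~~~~~~~~~^^^
IndexError: list index out of range
```

apply_moves(
  motion="100 0 0 0 0 0 0.18; 100 0 0 0 0 0 0.18; 100 0 0 0 0 0 0.18; 100 0 0 0 0 0 0.18; 100 0 0 0 0 0 0.18; 100 0 0 0 0 0 0.18; 100 0 0 0 0 0 0.18",
)

```text
time: 2.72
tool_pos: [0.1495, 0.5033, 0.2455]
tool_rot: [3.142, -0.0, 1.587]
contact_force: [0.0, -0.5, -0.1]
opening: 0.0916
grip_force: 0.0
```

```bash
sed -i 's/^P=.*/P=[];/; s/^M=.*/M={}/' m2.py; sed -i '/^M={}/a\
for c in ("scene","top"):\
    for t in range(4):\
        p=robot.read_camera(c); T={n:robot.trace(n,p) for n in ("guard","short_plate","rack","fence")}\
        if all(T.values()): break\
        print([n for n in T if not T[n]])\
    P.append(p)\
    for n in T: M.setdefault(n,[]).append(T[n][0]["pixels"].astype(float))' m2.py; python3 m2.py
```

```text
guard [0, 1] [ 0.4061 -0.1864 -0.0675] 0.244
guard [0] [ 0.4066 -0.1878 -0.0882] 0.073
guard [1] [ 0.4055 -0.1838 -0.05  ] 0.091
short_plate [0, 1] [ 0.464  -0.1895 -0.0556] 0.303
short_plate [0] [ 0.4657 -0.1899 -0.0822] 0.086
short_plate [1] [ 0.4627 -0.188  -0.0396] 0.089
rack [0, 1] [ 0.4353 -0.1894 -0.0652] 0.182
rack [0] [ 0.4351 -0.1915 -0.0731] 0.085
rack [1] [ 0.4351 -0.1887 -0.0463] 0.082
fence [0, 1] [ 0.4678  0.1051 -0.0493] 1.833
fence [0] [0.4789 0.1189 0.1625] 1.016
fence [1] [ 0.4142  0.1009 -0.0574] 0.099
```

apply_moves(
  motion="50 0 0 0 0 0 0.076; 50 -3.96 4.41 0 0 0 0; 50 -3.96 4.41 0 0 0 0; 50 -3.96 4.41 0 0 0 0; 50 -3.96 4.41 0 0 0 0; 50 -3.96 4.41 0 0 0 0; 50 -3.96 4.41 0 0 0 0; 50 -5.45 0.41 0 0 0 0; 50 -5.45 0.41 0 0 0 0; 50 -5.45 0.41 0 0 0 0; 50 -5.45 0.41 0 0 0 0; 50 -5.45 0.41 0 0 0 0; 50 -5.45 0.41 0 0 0 0; 50 -5.45 0.41 0 0 0 0; 50 -5.45 0.41 0 0 0 0; 50 0 0 0 0 0 0",
)

```text
time: 5.22
tool_pos: [0.41, -0.1886, 0.2453]
tool_rot: [3.141, 0.001, 1.513]
contact_force: [-0.7, 0.1, 0.0]
opening: 0.046
grip_force: 0.0
```

apply_moves(
  motion="50 0.15 -0.4 2 0 0 0; 50 0 0 2.5 0 0 0; 50 0 0 2.5 0 0 0; 50 0 0 2.5 0 0 0; 50 0 0 1.2 0 0 0; 50 0 0 0 0 0 0",
)

```text
time: 5.98
tool_pos: [0.4061, -0.183, 0.1382]
tool_rot: [-3.141, -0.001, 1.518]
contact_force: [-0.1, 0.0, 0.3]
opening: 0.0458
grip_force: 0.0
```

Run:
```python
from h import *
a=robot.read_camera("scene"); b=robot.read_camera("top")
A=cv2.resize(a["img"][80:230,180:310],None,fx=3,fy=3,interpolation=cv2.INTER_CUBIC)
B=cv2.resize(b["img"][130:280,270:400],None,fx=3,fy=3,interpolation=cv2.INTER_CUBIC)
cv2.imwrite("pics/d.png",np.hstack([A,B])[:,:,::-1])
o=robot.observe(); print(o["qpos"],o["tool_pos"])
```

```text
[-5.96360798e-01  3.26635409e-01  1.88357729e+00  1.78173205e-04
  9.30208875e-01 -5.42942396e-01] [ 0.40667527 -0.18366345  0.13922372]
```

View pics/d.png

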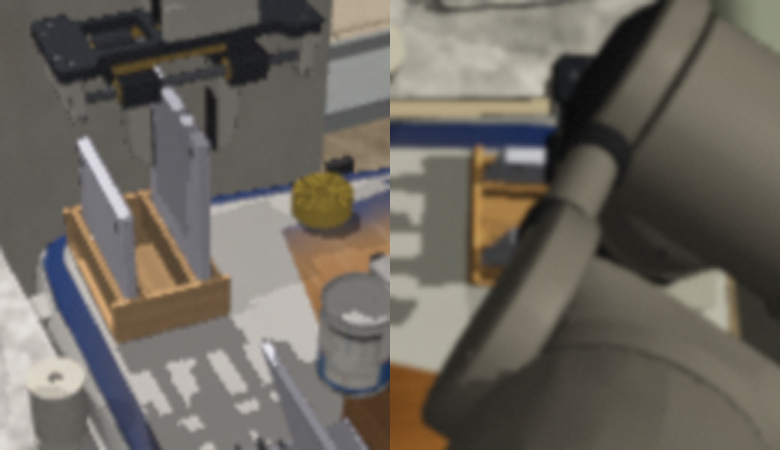

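Left crop: the guard's top (175,90) is centred between the open fingers (140,85) and (228,65). Closing and lifting.

apply_moves(
  motion="0 0 0 0 0 0 0; 0 0 0 0 0 0 0; 0 0 0 0 0 0 0; 0 0 0 0 0 0 0; 0 0 0 0 0 0 0; 0 0 0 0 0 0 0",
  force=35,
)

```text
time: 6.82
tool_pos: [0.4063, -0.1837, 0.1386]
tool_rot: [3.141, 0.0, 1.517]
contact_force: [-0.6, 0.2, 2.4]
opening: 0.0098
grip_force: 35.0
```

apply_moves(
  motion="0 0 0 -1 0 0 0; 0 0 0 -2 0 0 0; 0 0 0 -2.5 0 0 0; 0 0 0 -3 0 0 0; 0 0 0 -4 0 0 0; 0 0 0 -4 0 0 0; 0 0 0 -2 0 0 0; 0 0 0 0 0 0 0",
)

```text
time: 7.82
tool_pos: [0.4065, -0.1839, 0.3249]
tool_rot: [3.139, 0.002, 1.517]
contact_force: [-0.4, 0.2, -2.9]
opening: 0.0099
grip_force: 35.0
```

```bash
cat > look.py <<'E'
from fit import *
from scipy.spatial.transform import Rotation as Rot
np.set_printoptions(precision=4,suppress=True)
o=robot.observe(); print(o["tool_pos"],o["tool_rot"],o["qpos"],o["opening"],o["contact_force"])
a=robot.read_camera("scene"); b=robot.read_camera("top")
for p in (a,b):
    for n in ("guard","short_plate","fence"):
        r=robot.search_frame(n,p); print(n,[(np.round(q["centre"],3),round(q["score"],2)) for q in r[:2]])
for p in (a,b):
    T=robot.trace("fence",p)
    if T:
        r=fit([p],[T[0]["pixels"].astype(float)],FENCE,(.415,.101,-.055),.033,.262); print("fence",r.x,r.fun)
    R=Rot.from_euler("xyz",o["tool_rot"]).as_matrix()
    T=robot.trace("guard",p)
    if T:
        # guard in tool frame: shift along tool x and z
        m=T[0]["pixels"].astype(float)
        B=np.array([[i,j,k] for i in (-.055,.055) for j in (-.005,.005) for k in (-.021,.129)])
        def c(v):
            Q=(B+[v[0],0,v[1]])@Rot.from_rotvec([0,v[2],0]).as_matrix().T
            return np.abs(render(p,[Q@R.T+o["tool_pos"]])-m).sum()/m.sum()
        r=minimize(c,[0,0,0],method="Nelder-Mead",options=dict(initial_simplex=[[0,0,0],[.01,0,0],[0,.01,0],[0,0,.08]])); print("guard in tool dx,dz,rot",r.x,r.fun)
E
python3 look.py
```

```text
[ 0.4065 -0.1839  0.3249] [3.1389 0.0016 1.5169] [-0.5969  0.1378  1.576   0.0001  1.4247 -0.543 ] 0.00994879857039186 [-0.3857  0.1948 -2.9144]
guard [(array([ 0.416, -0.154,  0.267]), 0.55)]
short_plate []
fence [(array([0.432, 0.122, 0.035]), 0.97)]
guard [(array([ 0.402, -0.133,  0.275]), 0.54)]
short_plate [(array([ 0.462, -0.17 ,  0.099]), 0.73)]
fence [(array([0.422, 0.098, 0.053]), 0.62)]
fence [ 0.4165  0.1013 -0.0797] 0.24693547701076093
guard in tool dx,dz,rot [-0.0081  0.0052  0.0303] 0.33240424882824415
fence [ 0.4144  0.101  -0.0525] 0.1047932127973967
guard in tool dx,dz,rot [ 1.875   5.5575 -1.0147] 1.0
```

apply_moves(
  motion="0 2 0.2 0 0 0 0; 0 4.1 0.32 0.3 0 0 0; 0 4.5 0.32 0.4 0 0 0; 0 4.5 0.32 0.4 0 0 0; 0 4.5 0.32 0.4 0 0 0; 0 4.5 0.32 0.4 0.087 0 0; 0 3 0.32 0.4 0.087 0 0; 0 1.86 0.2 0.2 0.088 0 0; 0 0 0 0 0 0 0; 0 0 0 0 0 0 0",
)

```text
time: 9.68
tool_pos: [0.4443, 0.1038, 0.2979]
tool_rot: [-2.881, 0.0, 1.517]
contact_force: [0.5, 0.2, -2.3]
opening: 0.0096
grip_force: 35.0
```

```bash
cat >> look.py <<'E'
import sys
if len(sys.argv)>1:
    A=cv2.resize(a["img"][120:310,210:340],None,fx=3,fy=3,interpolation=cv2.INTER_CUBIC)
    B=cv2.resize(b["img"][100:290,120:255],None,fx=3,fy=3,interpolation=cv2.INTER_CUBIC)
    cv2.imwrite("pics/"+sys.argv[1],np.hstack([A,B])[:,:,::-1])
E
python3 look.py e.png
```

```text
[0.4443 0.1038 0.2979] [-2.8809  0.0003  1.5168] [0.0446 0.3231 1.4334 0.0252 1.6446 0.0972] 0.00956636277054061 [ 0.5109  0.1796 -2.2997]
guard [(array([0.436, 0.134, 0.244]), 0.6)]
short_plate []
fence [(array([0.432, 0.122, 0.039]), 0.68)]
guard [(array([0.421, 0.058, 0.256]), 0.65)]
short_plate [(array([ 0.462, -0.186,  0.097]), 0.86)]
fence [(array([0.408, 0.059, 0.04 ]), 0.96), (array([ 0.461, -0.188,  0.097]), 0.58)]
fence [ 0.4169  0.1009 -0.0806] 0.2589413350551081
guard in tool dx,dz,rot [-0.0064  0.0054 -0.0166] 0.5052369334830706
fence [ 0.4304  0.0556 -2.1537] 1.5660814820977893
guard in tool dx,dz,rot [-0.0887  0.0367  0.1467] 2.865871555130187
```

View pics/e.png

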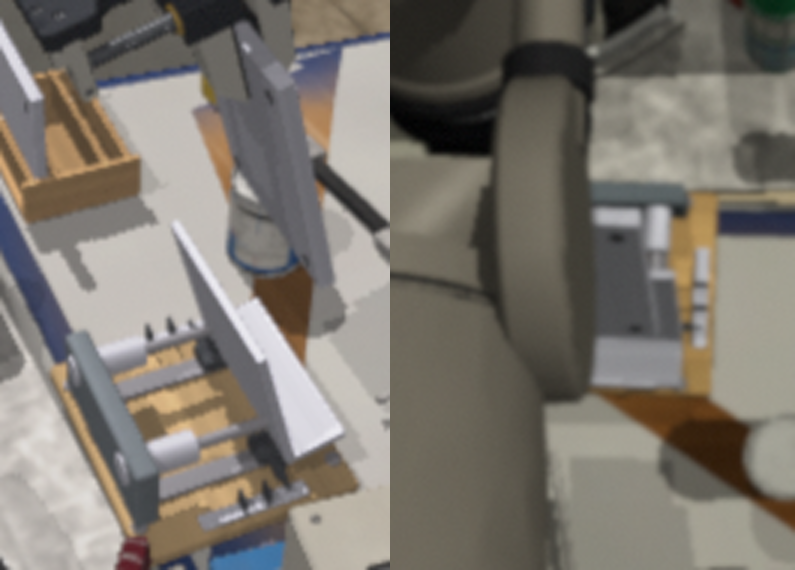

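The guard hangs tilted above the jig. Its lower near corner is at crop (325,283). Fence corners are at (176,225) and (268,358) for the top, and (258,300) and (340,438) for the ledge front. I'll check the model corners against these.

Run:
```python
from fit import *
from scipy.optimize import least_squares
from scipy.spatial.transform import Rotation as Rot
np.set_printoptions(precision=4,suppress=True)
p=robot.read_camera("scene"); o=robot.observe()
c=lambda u,v:np.array([u/3+210-.33,v/3+120-.33])
obs=np.array([c(176,225),c(268,358),c(258,300),c(340,438)])
loc=np.array([[.005,-.06,.105],[.005,.06,.105],[-.029,-.06,0],[-.029,.06,0]])
f=lambda v:(proj(p,place(loc,*v,.033,.262))-obs).ravel()
r=least_squares(f,[.415,.101,-.05]); print(r.x,r.fun.reshape(-1,2))
print(f([.415,.101,-.055]).reshape(-1,2))
R=Rot.from_euler("xyz",o["tool_rot"]).as_matrix()
for dx in (-.006,-.003,0,.003):
    print(dx,[ (proj(p,(R@[.055+dx,y,z]+o["tool_pos"])[None])[0]-[210,120])*3 for y,z in ((-.005,.13),(.005,.13),(-.005,.0),(.005,.0))])
```

```text
[ 0.416   0.1027 -0.0498] [[ 0.5086 -0.9712]
 [-0.9399  1.5389]
 [-0.614   0.157 ]
 [ 1.0946 -0.9645]]
[[ 0.7191 -1.8181]
 [-1.1185  0.588 ]
 [-0.4054 -0.558 ]
 [ 0.967  -1.7374]]
-0.006 [array([334.1337, 279.2517]), array([317.5782, 287.3642]), array([299.4863, 108.6611]), array([280.2799, 117.799 ])]
-0.003 [array([336.8155, 283.0082]), array([320.2136, 291.1498]), array([302.4694, 112.4169]), array([283.2006, 121.592 ])]
0 [array([339.5134, 286.7874]), array([322.8649, 294.9583]), array([305.4732, 116.1987]), array([286.1416, 125.4114])]
0.003 [array([342.2275, 290.5893]), array([325.5323, 298.7897]), array([308.498, 120.007]), array([289.1033, 129.2575])]
```

apply_moves(
  motion="0 0.03 0.58 2.06 0 0 0; 0 0.03 0.58 2.06 0 0 0; 0 0.03 0.58 2.06 0 0 0; 0 0.03 0.58 2.06 0 0 0; 0 0 0.58 2.06 0 0 0; 0 0 0 1 0 0 0; 0 0 0 0.8 0 0 0; 0 0 0 0 0 0 0; 0 0 0 0 0 0 0",
)

```text
time: 11.45
tool_pos: [0.4414, 0.1057, 0.1741]
tool_rot: [-2.881, -0.0, 1.517]
contact_force: [-0.1, -0.8, -2.5]
opening: 0.0096
grip_force: 35.0
```

Run:
```python
from fit import *
from scipy.spatial.transform import Rotation as Rot
np.set_printoptions(precision=4,suppress=True)
o=robot.observe();print(o["tool_pos"],o["tool_rot"],o["contact_force"],o["qpos"])
R=Rot.from_euler("xyz",o["tool_rot"]).as_matrix()
S=place(np.eye(3),.4155,.102,-.052,0,.262)-[.4155,.102,0]
foot=R@[-.0045,0,.13]+o["tool_pos"]
print("foot in seat frame",S@(foot-[.4155,.102,.033]))
a=robot.read_camera("scene")
A=cv2.resize(a["img"][150:300,230:350],None,fx=4,fy=4,interpolation=cv2.INTER_CUBIC)
cv2.imwrite("pics/f.png",A[:,:,::-1])
```

```text
[0.4414 0.1057 0.1741] [-2.8809 -0.0002  1.5168] [-0.1279 -0.7597 -2.4543] [0.0481 0.4278 1.6346 0.0272 1.3387 0.0924]
foot in seat frame [-0.0116  0.0006  0.013 ]
```

View pics/f.png

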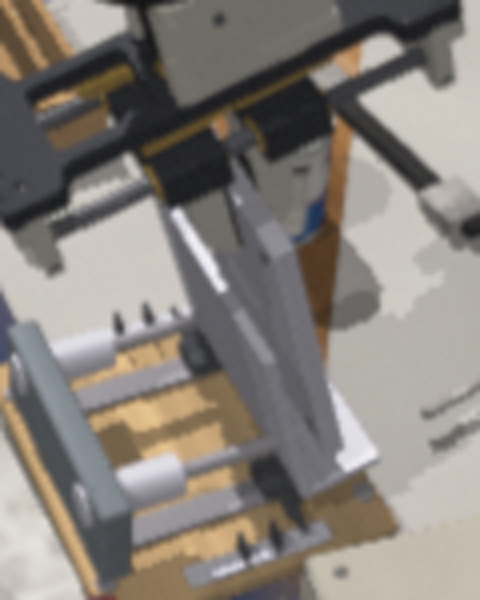

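The guard hangs just in front of the back, with its foot about 13 mm above the ledge. The rear finger at (225,245) is above the fence top. Closing in.

apply_moves(
  motion="0 0 0.3 0.4 0 0 0; 0 0 0.3 0.4 0 0 0; 0 0 0.3 0.2 0 0 0; 0 0 0 0 0 0 0; 0 0 0 0 0 0 0",
)

```text
time: 12.12
tool_pos: [0.4471, 0.1053, 0.1616]
tool_rot: [-2.88, -0.0, 1.517]
contact_force: [0.5, 0.1, -3.3]
opening: 0.0096
grip_force: 35.0
```

apply_moves(
  motion="0 0 0.1 0.1 0 0 0; 0 0 0.1 0.1 0 0 0; 0 0 0 0 0 0 0; 0 0 0 0 0 0 0",
)

```text
time: 12.62
tool_pos: [0.4486, 0.1054, 0.1596]
tool_rot: [-2.88, -0.0, 1.517]
contact_force: [-0.2, 1.0, 4.9]
opening: 0.0099
grip_force: 35.0
```

apply_moves(
  motion="0 0 0.1 -0.05 0 0 0; 0 0 0.1 0 0 0 0; 0 0 0 0 0 0 0; 0 0 0 0 0 0 0",
)

```text
time: 13.12
tool_pos: [0.4506, 0.1053, 0.1596]
tool_rot: [-2.88, -0.0, 1.517]
contact_force: [-0.4, 1.4, 6.7]
opening: 0.0096
grip_force: 35.0
```

Run:
```python
from fit import *
from scipy.spatial.transform import Rotation as Rot
np.set_printoptions(precision=4,suppress=True)
F=[];
for i in range(4):
    a=robot.read_camera("scene"); o=robot.observe();F.append(o["contact_force"])
print(np.mean(F,0),o["tool_pos"],o["tool_rot"])
A=cv2.resize(a["img"][150:300,230:350],None,fx=4,fy=4,interpolation=cv2.INTER_CUBIC)
cv2.imwrite("pics/g.png",A[:,:,::-1])
```

```text
[-1.5457  1.9658  7.3861] [0.4506 0.1053 0.1596] [-2.8798 -0.0004  1.5169]
```

View pics/g.png

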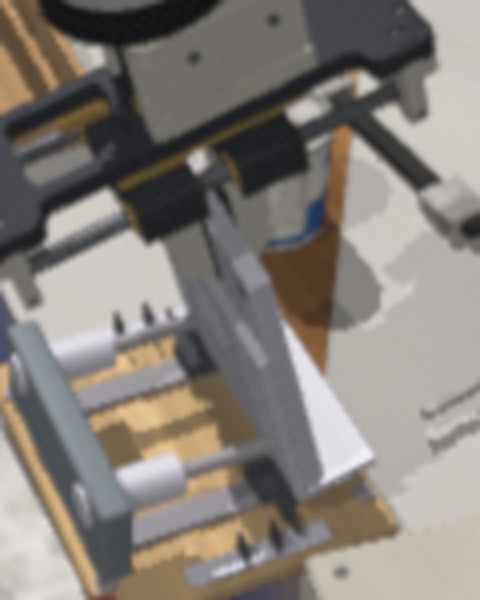

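The guard stands on the ledge with its back closed against the fence: the foot is at (322,490) and the fence edge runs along (270,360). Releasing slowly.

apply_moves(
  motion="0 0 0 -0.06 0 0 0; 10 0 0 0 0 0 0; 20 0 0 0 0 0 0; 35 0 0 0 0 0 0; 45 0 0 0 0 0 0; 45 0 0 0 0 0 0",
)

```text
time: 14.08
tool_pos: [0.4508, 0.1051, 0.1596]
tool_rot: [-2.88, -0.0, 1.517]
contact_force: [0.3, -0.8, -0.5]
opening: 0.0407
grip_force: 0.0
```

Run:
```python
from fit import *
np.set_printoptions(precision=4,suppress=True)
for i in range(2):
    a=robot.read_camera("scene"); o=robot.observe();
print(o["contact_force"],o["tool_pos"],o["opening"],o["qpos"])
for n in ("guard","fence"):
    r=robot.trace(n,a); print(n,r and r[0]["score"])
    if r: np.save(n+".npy",r[0]["pixels"])
A=cv2.resize(a["img"][150:300,230:350],None,fx=4,fy=4,interpolation=cv2.INTER_CUBIC)
cv2.imwrite("pics/h.png",A[:,:,::-1])
```

```text
[-0.4029 -0.6031  0.1987] [0.4507 0.1051 0.1596] 0.04095007908766713 [0.0462 0.4605 1.6261 0.0269 1.3158 0.0901]
guard 0.91
fence 0.89
```

View pics/h.png

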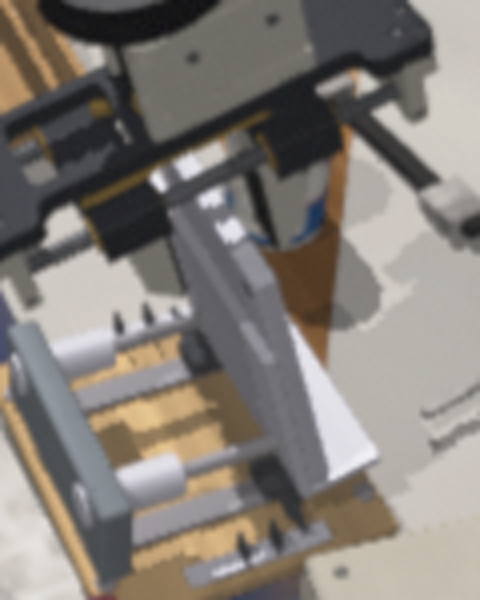

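Run:
```python
from fit import *
np.set_printoptions(precision=2,suppress=True)
a=robot.read_camera("scene")
g=np.load("guard.npy").astype(float); f=np.load("fence.npy").astype(float)
C=lambda X:((proj(a,X)+.5-[230,150])*4)
seat=(.4155,.1025,-.052)
for dy in (-.005,0,.005):
    X=np.array([[s,.055+dy,z] for s in (-.005,.005) for z in (0,.105,.15)])
    print(dy,C(place(X,*seat,.033,.262)).round(0).tolist())
print("fence",C(place(np.array([[-.029,.06,0],[.005,.06,0],[.005,.06,.105],[-.029,-.06,0]]),*seat,.033,.262)).round(0).tolist())
m=np.zeros_like(g); m[:206]=1     # ignore rows under the gripper
B=box((-.005,.005),(-.055,.055),(0,.15))
for s in (seat,(.4145,.101,-.052),(.416,.1027,-.05)):
  for lean in (.24,.262,.285):
    best=[]
    for dx in np.arange(-.008,.0081,.001):
      for dy in np.arange(-.01,.0101,.001):
        r=render(a,[place(B+[dx,dy,0],*s,.033,lean)])
        best.append(((np.abs(r-g)*(1-m)).sum()/ (g*(1-m)).sum(),dx,dy))
    print(s,lean,np.round(min(best),4))
im=cv2.resize(a["img"][190:290,260:340],None,fx=6,fy=6,interpolation=cv2.INTER_CUBIC)[:,:,::-1].copy()
cv2.imwrite("pics/i.png",im)
```

```text
-0.005 [[322.0, 467.0], [286.0, 335.0], [268.0, 270.0], [302.0, 477.0], [264.0, 346.0], [245.0, 281.0]]
0 [[327.0, 476.0], [291.0, 344.0], [273.0, 278.0], [307.0, 485.0], [269.0, 355.0], [250.0, 290.0]]
0.005 [[332.0, 484.0], [297.0, 353.0], [279.0, 287.0], [312.0, 494.0], [275.0, 363.0], [256.0, 298.0]]
fence [[379.0, 460.0], [312.0, 494.0], [275.0, 363.0], [263.0, 281.0]]
(0.4155, 0.1025, -0.052) 0.24 [ 1.11 -0.01 -0.01]
(0.4155, 0.1025, -0.052) 0.262 [ 0.98 -0.01 -0.01]
(0.4155, 0.1025, -0.052) 0.285 [ 0.85 -0.01 -0.01]
(0.4145, 0.101, -0.052) 0.24 [ 1.09 -0.   -0.01]
(0.4145, 0.101, -0.052) 0.262 [ 0.97 -0.   -0.01]
(0.4145, 0.101, -0.052) 0.285 [ 0.84 -0.01 -0.01]
(0.416, 0.1027, -0.05) 0.24 [ 1.12 -0.01 -0.01]
(0.416, 0.1027, -0.05) 0.262 [ 0.99 -0.01 -0.01]
(0.416, 0.1027, -0.05) 0.285 [ 0.86 -0.01 -0.01]
```

View pics/i.png

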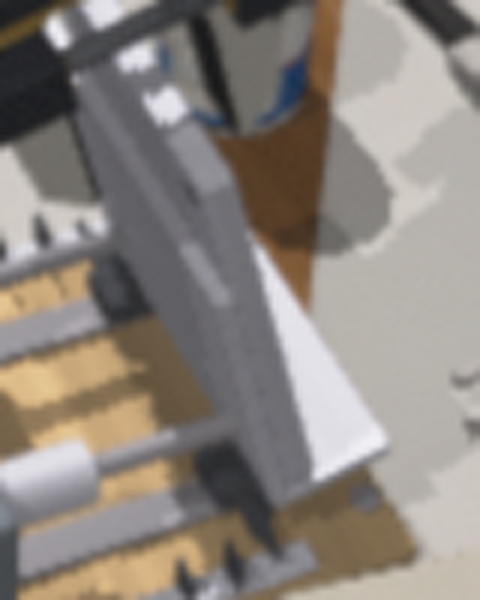

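The refit isn't usable because the gripper hides too much, but the corners agree. The guard's top front corner (237,175) and foot (312,478) match the seated model to within about 2 mm, flush with the back. Next I'll estimate the arm geometry for the push pose.

Run:
```python
import numpy as np
from scipy.optimize import least_squares
np.set_printoptions(precision=4,suppress=True)
D=[([.342,1.5241,1.2754],[.1495,.5033,.2455]),([.3266,1.8836,.9302],[.4067,-.1837,.1392]),([.1378,1.576,1.4247],[.4065,-.1839,.3249]),
([.3231,1.4334,1.6446],[.4443,.1038,.2979]),([.4278,1.6346,1.3387],[.4414,.1057,.1741]),([.4605,1.6261,1.3158],[.4507,.1051,.1596])]
A=[];b=[]
for q,p in D:
    a=q[0];c=a+q[1];e=c+q[2]; rho=np.sqrt(p[0]**2+p[1]**2-.0764**2)
    A.append([np.sin(a),np.sin(c),np.sin(e),0,np.cos(c)]);b.append(rho)
    A.append([np.cos(a),np.cos(c),np.cos(e),1,-np.sin(c)]);b.append(p[2])
A=np.array(A);b=np.array(b)
x,res,rk,sv=np.linalg.lstsq(A,b,rcond=None);print(x,rk,sv,A@x-b)
x[:]=x
def fk(q):
    a=q[0];c=a+q[1];e=c+q[2]
    return np.array([np.sin(a)*x[0]+np.sin(c)*x[1]+np.sin(e)*x[2]+np.cos(c)*x[4], np.cos(a)*x[0]+np.cos(c)*x[1]+np.cos(e)*x[2]+x[3]-np.sin(c)*x[4], e])
for phi in (30,40,50,60):
  f=np.radians(phi)
  for tip in ((.425,.105),(.405,.105),(.38,.105)):
    t=np.array([tip[0]-.019*np.cos(f)-.0,tip[1]+.019*np.sin(f),np.pi/2+f])
    r=least_squares(lambda q:fk(q)-t,[.2,2,1],bounds=([-.77,.04,.28],[2.02,2.7,2.66]))
    print(phi,tip,r.x,np.abs(r.fun).max())
```

```text
[0.5057 0.3797 0.2938 0.2177 0.0462] 5 [4.8434 2.5171 0.378  0.2224 0.1172] [-0.      0.0002  0.      0.0001  0.      0.0001 -0.     -0.0001 -0.0001
 -0.0001  0.     -0.0002]
30 (0.425, 0.105) [-0.7233  2.5907  0.28  ] 0.1669857643414645
30 (0.405, 0.105) [-0.77    2.6319  0.28  ] 0.1542160505902302
30 (0.38, 0.105) [-0.77    2.6369  0.28  ] 0.15125685956864382
40 (0.425, 0.105) [-0.3607  2.408   0.28  ] 0.1567995299405361
40 (0.405, 0.105) [-0.4278  2.4677  0.28  ] 0.14774545418578405
40 (0.38, 0.105) [-0.5083  2.5388  0.28  ] 0.1343717343252524
50 (0.425, 0.105) [-0.1118  2.3176  0.28  ] 0.10545578552281605
50 (0.405, 0.105) [-0.1661  2.3684  0.28  ] 0.10325860734806362
50 (0.38, 0.105) [-0.2339  2.4314  0.28  ] 0.09868850399214944
60 (0.425, 0.105) [0.0806 2.2753 0.28  ] 0.04226329231503191
60 (0.405, 0.105) [0.037  2.3185 0.28  ] 0.04372692540141036
60 (0.38, 0.105) [-0.0185  2.3729  0.28  ] 0.04439486554518578
```

apply_moves(
  motion="45 0 0 -1 0 0 0; 45 0 0 -2 0 0 0; 45 0 0 -3 0 0 0; 45 0 0 -4 0 0 0; 45 0 0 -4 0 0 0; 45 0 0 0 0 0 0",
)

```text
time: 15.08
tool_pos: [0.4886, 0.1032, 0.2981]
tool_rot: [-2.887, -0.001, 1.517]
contact_force: [0.1, -0.0, -0.5]
opening: 0.0413
grip_force: 0.0
```

The geometry fits to 0.2 mm. A push with the tool tilted 20° from vertical (fingers shut, closing line across the jig) is within joint 5's range. Moving back to reorient.

apply_moves(
  motion="45 0 0 0 -0.131 0 0; 45 0 0 0 -0.131 0 0; 20 0 -4.3 0 0 0 0; 0 0 -4.3 0 0 0 0; 0 0 -4.3 0 0 0 0; 0 0 0 0 0 0 0.1746; 0 0 0 0 0 0 0.1746; 0 0 0 0 0 0 0.1746; 0 0 0 0 0 0 0.1746; 0 0 0 0 0 0 0.1746; 0 0 0 0 0 0 0.1746; 0 0 0 0 0 0 0.1746; 0 0 0 0 0 0 0.1746; 0 0 0 0 0 0 0.1746; 0 0 0 0 0 0.1745 0; 0 0 0 0 0 0.1745 0; 0 0 0 0 0 0 0; 0 0 0 0 0 0 0",
)

```text
time: 17.32
tool_pos: [0.3585, 0.1102, 0.2953]
tool_rot: [-3.141, -0.348, -0.055]
contact_force: [1.1, 0.2, 0.2]
opening: 0.0004
grip_force: 0.0
```

```bash
cat > st.py <<'E'
from fit import *
from scipy.spatial.transform import Rotation as Rot
np.set_printoptions(precision=4,suppress=True)
F=[]
for i in range(3): a=robot.read_camera("scene"); o=robot.observe(); F.append(o["contact_force"])
R=Rot.from_euler("xyz",o["tool_rot"]).as_matrix()
print("F",np.mean(F,0),"t",o["time"],o["tool_pos"],"q",o["qpos"],o["opening"]);print(R)
S=place(np.eye(3),.4155,.102,-.052,0,.262)-[.4155,.102,0]
c=R@[.0095,0,.019]+o["tool_pos"]
print("tip corner in seat frame",S@(c-[.4155,.102,.033]))
tgt=np.array([-.005,0,.075]); w=tgt@S+[.4155,.102,.033]
print("to contact: world",w-c,"tool cm",(R.T@(w-c))*100)
jx=np.array([np.cos(-.052),np.sin(-.052),0]);print("jig x in tool",R.T@jx)
E
python3 st.py
```

```text
F [ 0.323  -0.3946 -0.1819] t 17.475 [0.359  0.1101 0.295 ] q [ 0.1483 -0.1626  2.0033 -0.0841  0.9615  1.8106] 0.00018808266240384058
[[ 0.9387 -0.0551  0.3402]
 [-0.0518 -0.9985 -0.0188]
 [ 0.3407  0.     -0.9402]]
tip corner in seat frame [-0.1041  0.0051  0.2282]
to contact: world [ 0.0556 -0.008  -0.1737] tool cm [-0.6524  0.4891 18.2361]
jig x in tool [ 0.9402 -0.0032  0.3407]
```

apply_moves(
  motion="0 -0.75 0.12 2.9 0 0 0; 0 -0.75 0.12 2.9 0 0 0; 0 -0.75 0.12 2.9 0 0 0; 0 -0.75 0.13 2.9 0 0 0; 0 0 0 2.9 0 0 0; 0 0 0 2.9 0 0 0; 0 0 0 0 0 0 0; 0 0 0 0 0 0 0",
)

```text
time: 18.48
tool_pos: [0.3895, 0.1035, 0.1215]
tool_rot: [3.142, -0.349, -0.055]
contact_force: [-0.7, 0.0, 0.6]
opening: 0.0002
grip_force: 0.0
```

```bash
python3 st.py
```

```text
F [0.5553 0.1025 0.1462] t 18.625 [0.3896 0.1036 0.1222] q [ 0.112   0.1701  2.2635 -0.1591  0.3657  1.8762] 0.0003932705372510099
[[ 0.9376 -0.0545  0.3433]
 [-0.0513 -0.9985 -0.0184]
 [ 0.3438 -0.0004 -0.939 ]]
tip corner in seat frame [-0.0295  0.0003  0.0693]
to contact: world [ 0.0251 -0.0016 -0.0008] tool cm [2.3314 0.0193 0.9429]
jig x in tool [ 0.939  -0.0025  0.3438]
```

apply_moves(
  motion="0 0.47 0 0.17 0 0 0; 0 0.47 0 0.17 0 0 0; 0 0.47 0 0.17 0 0 0; 0 0.47 0 0.17 0 0 0; 0 0.28 0 0.1 0 0 0; 0 0.19 0 0.07 0 0 0; 0 0.19 0 0.07 0 0 0; 0 0.19 0 0.07 0 0 0; 0 0 0 0 0 0 0; 0 0 0 0 0 0 0",
)

```text
time: 19.88
tool_pos: [0.4178, 0.102, 0.121]
tool_rot: [3.142, -0.348, -0.055]
contact_force: [-2.2, 1.1, -0.6]
opening: 0.0006
grip_force: 1.0
```

```bash
python3 st.py
```

```text
F [-1.7162  0.1626  0.1665] t 20.025 [0.4179 0.102  0.1211] q [ 0.0972  0.2151  2.2021 -0.1387  0.3827  1.8423] 0.0004942026052443385
[[ 0.9384 -0.0545  0.3412]
 [-0.0512 -0.9985 -0.0186]
 [ 0.3417 -0.     -0.9398]]
tip corner in seat frame [-0.0018  0.0001  0.0756]
to contact: world [-0.0032  0.0001  0.0003] tool cm [-0.2947  0.0087 -0.1366]
jig x in tool [ 0.9398 -0.0025  0.3417]
```

apply_moves(
  motion="0 0.23 0 0.09 0 0 0; 0 0.23 0 0.09 0 0 0; 0 0.23 0 0.09 0 0 0; 0 0.23 0 0.09 0 0 0; 0 0.23 0 0.09 0 0 0; 0 0.23 0 0.09 0 0 0; 0 0.23 0 0.09 0 0 0; 0 0 0 0 0 0 0; 0 0 0 0 0 0 0; 0 0 0 0 0 0 0",
)

```text
time: 21.28
tool_pos: [0.4345, 0.1011, 0.1205]
tool_rot: [3.142, -0.347, -0.054]
contact_force: [-8.5, 2.6, 5.8]
opening: 0.0005
grip_force: 4.8
```

```bash
cat >> st.py <<'E'
A=cv2.resize(a["img"][150:300,230:350],None,fx=4,fy=4,interpolation=cv2.INTER_CUBIC)
cv2.imwrite("pics/j.png",A[:,:,::-1])
E
python3 st.py
```

```text
F [-8.1193  2.2342  5.6335] t 21.425 [0.4345 0.1011 0.1205] q [ 0.0899  0.2408  2.1649 -0.1277  0.3949  1.8247] 0.0001182551225096166
[[ 0.9389 -0.0545  0.3399]
 [-0.0512 -0.9985 -0.0186]
 [ 0.3404  0.     -0.9403]]
tip corner in seat frame [0.0144 0.0001 0.0793]
to contact: world [-0.0198  0.0009  0.0009] tool cm [-1.8374  0.0149 -0.7561]
jig x in tool [ 0.9403 -0.0025  0.3404]
```

View pics/j.png

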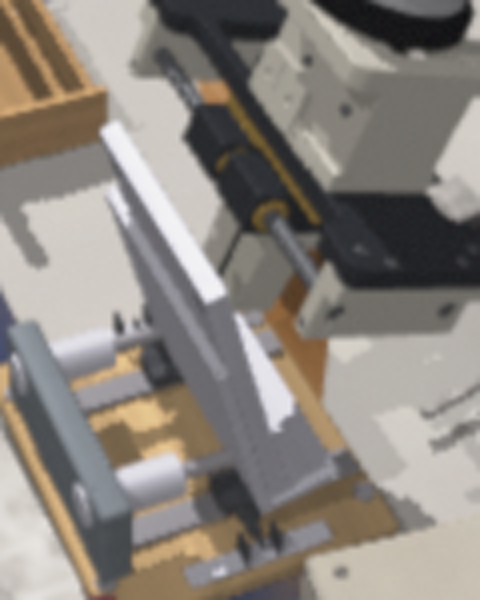

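The pointer (262,545) stands between the marks (242,545) and (275,530), at about 8 N or 20 mm of travel. The guard is flush and the push is steady, so I'm handing in.

```bash
python3 -c "
from cell import robot
o=robot.observe();print(o['time'],o['contact_force'],o['tool_pos']);print(robot.hand_in())"
```

```text
21.425 [-8.15996686  1.37577332  5.24677949] [0.43452901 0.10114816 0.12051236]
the job is handed in; nothing more can be done
None
```

The job is handed in: the guard is flush against the fence and centred to about 2–3 mm, and the fingers hold it pressed at about 8 N (about 20 mm of travel) with the pointers between the marks; the short plate is still in the rack.

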